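# Dispense a vial from the carousel

### The arm

A 6-joint arm with a two-finger parallel gripper is mounted at the origin on the work surface. World frame = base frame: x ahead of the robot, y to its left, z up, the work surface at z = 0. Lengths are in m, angles in rad, forces in N, time in s.
With the tool pointing down it reaches from about 0.25 to 0.725 m from the base axis. Payload 9.7 kg.
Tool frame: the origin (TCP) lies midway between the tips of the shut fingers; the grasp point (between the pads) lies 19 mm behind it (bot.pinch_z is the distance from the TCP to the grasp point, in m); z points along the fingers, y is the line along which they close (so a half turn about z gives the same grasp; the last joint's range is limited). The gripper opens to 85 mm and grips with 20 to 120 N. Pads are 22 mm wide; open, the fingers measure 114 mm over their backs; the gripper's body (76 mm by 85 mm) begins 54 mm behind the grasp point. The pads swing forward as they close: fully open they stand 13 mm farther back than shut.
Start: joints at [-1.303, 0.087, 0.176, 1.66, 0, 1.571], TCP at [0.146, -0.53, 0.231] pointing down, gripper open.
Joint ranges: [-3.13, 3.13], [-0.85, 1.81], [-1.15, 1.24], [-2.2, 2.28], [-1.44, 1.52], [-3.14, 3.14]. Speed limits (rad/s): [2.22, 2.22, 2.57, 3.14, 3.14, 3.14].

### API

Orientations are given as a unit quaternion [w, x, y, z].
In Python, from rig import bot gives the robot as it stands.
- The arm moves only by the tool carry_out, never from a script. Its arguments are lists of equal length, an entry for each row: "grip": the gripper command: -1 is shut, 1 is fully open, values between are in proportion; "xyz": the shift along the world's x, y, z scaled (see below), a list of three; "spin": the turn about the world's z scaled (see below). A call has 1 to 10 rows; each row is the pose to reach, as a shift and turn from the pose commanded when the call began, turning the shorter way round; what a row does not reach only later rows make up. The controller multiplies each number of a shift by 300 mm and each number of a turn by 180 degrees. A row lasts 1/10 s, in which the tool goes at most 50 mm and 8.59 degrees, less where a joint would pass 70% of its speed; a pose out of reach is approached as far as the arm can. A call with a number of a shift or a turn outside -1 to 1 is refused whole. A call with a gripper value outside its range is refused whole. The fingers move at their own pace and stop on an object; the grip force is fixed at half the most. Time passes only in rows, so rows that repeat a pose let the fingers close. It gives the time, the measured TCP pose, the force, the opening and the grip force at its end, in the units of the state.
- bot.observe(): the state, without advancing time (a new reading comes with each control period).
- bot.read_camera(name): name is "scene" or "top" or "wrist"; returns (picture, depth): 420x560x3 uint8, red, green, blue; 420x560 float32, m along the optical axis (not along the pixel's ray), 0 where there is no reading.
- bot.camera_model(name): a dict with "camera_matrix" (3x3 intrinsics, pixels), "rvec" (rotation vector, rad) and "tvec" (3), from world to camera coordinates, as OpenCV has them; the wrist camera has in their place "T_tool_cam" (4x4, takes a point from camera to tool coordinates, whose origin is the TCP and whose axes are the flange's). Camera axes: x right, y down, z forward; pixel columns grow to the right and rows downward; lengths in m; the calibration is good to about 2 mm. A picture is of the moment at which its call begins: read the wrist's pose just before it. camera_model takes no time and is no camera call.
- bot.sign_off(): hands the job in; it is judged then, once.
Trained networks look in the newest picture that a camera, given by its name, has taken for a name from the list of things; names that differ only in an ending like _2 or _b are one class to them, and where a whole thing is asked for, a point or a joint stands for the part that bears it (a point fixed in the world has none). Each returns a list of dicts, best first, with "score" (0 to 1); they miss things now and then, are a little off and sometimes report something else, mostly with a low value. They report only what shows in the picture. A call takes as long as a camera call.
- bot.search_frame(camera, thing): "centre" ([x, y, z] in m, in world coordinates, good to about 4 mm: the middle of the surface that is visible of it).
- bot.cut_out(camera, thing): "pixels" (420x560 bool, what is visible of it).
- bot.landmark_of(camera, thing): "centre" ([x, y, z] in m, in world coordinates, good to about 4 mm: a listed point, or the origin of a listed thing).
The state is a dict: "t": time; "qpos": joint angles; "qvel": joint speeds; "joint_torque": joint torques, N m; "ee_pos": TCP position; "tcp_rot": TCP orientation; "wrist_force": force on the tool from outside, world axes, zero at the start; "moment": the same for the moment, N m; "finger_gap": finger opening in m; "finger_force": force on a finger pad.
Only numpy, scipy, OpenCV 4.12 (cv2) and the standard library are available. Lean on these libraries where they do the work, as an engineer would, in place of code of your own. Each camera call takes 0.05 s, during which the arm holds its last target. There are 200 camera calls.

### The job

At the dispensary counter, first slide the carousel's blue shutter fully open, then turn the rotor by its black knob until the blue-capped vial stands at the middle of the port, and draw that vial straight up out of its sleeve. Keeping it upright, set it down gently, standing in the empty compartment of the green order tray, then slide the shutter fully shut again. Leave the other vials in their sleeves and the jar in the tray where it stands.

Things in the scene. Friction and masses are not known exactly. Their poses are not given: they have to be found in the camera images.
- carousel: White square carousel fixed to the counter, 270 x 270 mm; origin under its centre, on the rotor axis; front faces its -x. A clear fixed hood, top 126 mm high, covers all but a port at x = -127 to -45, y = -68 to 68 mm, the only way out for vials. Under it turns a rotor with five sleeves 72 degrees apart, 90 mm from the axis: a vial at x = -90, y = 0 mm is at the middle of the port.
- shutter (a joint): Opaque blue sliding shutter over the port, 144 mm wide and 4 mm thick, upper face 131 mm high. Value in m: 0 = shut, 0.14 = fully open; it slides towards the carousel's own -y and stays where it is left (about 1.2 N of friction). It starts shut or nearly shut.
- shutter_tab (a point): Centre of the white pull tab that stands on the shutter: 44 mm along the carousel's x, 12 mm thick along its y, from 131 to 153 mm high; this point is 143 mm high. Moves with the shutter; axes as the carousel's.
- rotor (a joint): Angle of the rotor in rad, 0 at the start wherever it then stands, growing anticlockwise seen from above; it turns freely both ways (light friction, 0.05 N m) and stays where it is left. The vials ride round with it.
- knob_grip (a point): On the rotor's axis, at the grip of the black bar knob that turns the rotor, above the hood. The bar is 50 mm long, 14 mm thick, from 133 to 167 mm high; this point is 153 mm high. The bar lies along this point's x axis, which turns with the rotor.
- vial_blue_mid (a point): Centre (half-way up) of the wanted vial: amber body 26 mm and blue cap 29 mm in diameter, 85 mm tall, the cap being its top 24 mm; 35 to 70 g; z is its axis. It stands in a rotor sleeve with 1 mm of play all round, its foot 22 mm above the counter, its lowest 45 mm hidden. It starts in the sleeve to the left or right of the front one.
- vial_blue: The same blue-capped vial; origin at the centre of its underside.
- tray_empty (a point): Centre of the floor (4 mm above the counter) of the empty compartment of the green order tray, which is fixed to the counter. The tray is 130 x 180 mm with 4 mm walls 22 mm high and a wall across its middle; this compartment is 122 mm along this point's x and 84 mm along its y.
- jar_mid (a point): Centre of a white jar, 42 mm in diameter and 62 mm tall, that stands in the tray's other compartment, on the +y side; it belongs there.
- vial_white_mid (a point): Centre of a vial like the wanted one but with a white cap, in another sleeve; it stays there.
- vial_green_mid (a point): Centre of a vial like the wanted one but with a green cap, in another sleeve; it stays there.
- vial_yellow_mid (a point): Centre of a vial like the wanted one but with a yellow cap, in another sleeve; it stays there.
- vial_red_mid (a point): Centre of a vial like the wanted one but with a red cap, in another sleeve; it stays there.

How it is judged:
By the outcome, as a careful person would: the job done as asked, in the order asked, and still so for the second after the job is handed in, with the robot touching nothing.
It also fails if it takes over 72 s, if anything falls off the work surface, if the arm or the gripper's body presses on something with over 40 N, if the wrist force passes 120 N, or if a joint passes its speed limit or range.

## Working session

There is one attempt and no reset: what is moved stays moved. The work goes in short steps, Python scripts to look and compute and a tool call to move; the robot and the scene stay as the last step left them, time stands still between calls to the robot, and variables do not carry over. Pictures are saved under pics/ and viewed, at most 10 in all, crops included, and the job is handed in when it is done.

Besides the shell and the picture viewer there is one more tool, called after "Call:" in YAML: its name, and indented under it one key for each argument. carry_out: Moves the arm, as the interface text tells. Shifts and turns lie within -1 to 1; 1 stands for 300 mm of shift or 180 degrees of turn. Its arguments: {"type":"object","properties":{"grip":{"type":"array"},"xyz":{"type":"array"},"spin":{"type":"array"}},"required":["grip","xyz","spin"]}

```bash
mkdir -p pics
cat > h.py <<'E'
import numpy as np, cv2
from rig import bot
from scipy.spatial.transform import Rotation as R
def snap(c,f=None):
    im,d=bot.read_camera(c)
    if f: cv2.imwrite('pics/'+f,im[:,:,::-1])
    return im,d
def lm(c,names):
    for n in names:
        r=bot.landmark_of(c,n)
        print(c,n,[(np.round(x['centre'],4).tolist(),round(x['score'],2)) for x in r[:2]])
def w2c(c):
    m=bot.camera_model(c); return np.array(m['camera_matrix']),R.from_rotvec(np.ravel(m['rvec'])).as_matrix(),np.ravel(m['tvec'])
def cloud(c,d):
    K,Rm,t=w2c(c); v,u=np.indices(d.shape)
    p=np.stack([(u-K[0,2])/K[0,0]*d,(v-K[1,2])/K[1,1]*d,d],-1)
    return (p-t)@Rm
E
python3 - <<'E'
from h import *
N=['carousel','shutter_tab','knob_grip','vial_blue_mid','tray_empty','jar_mid']
for c in ('top','scene'):
    snap(c,c+'0.png'); lm(c,N)
o=bot.observe(); print(o['t'],o['ee_pos'],o['tcp_rot'],o['finger_gap'],bot.pinch_z)
E
```

```text
top carousel [([0.5969, -0.0711, 0.0053], 0.93)]
top shutter_tab [([0.5045, -0.078, 0.1366], 0.58)]
top knob_grip [([0.5934, -0.0752, 0.1516], 0.8)]
top vial_blue_mid []
top tray_empty [([0.5075, 0.234, 0.0007], 0.71)]
top jar_mid [([0.5279, 0.3143, 0.0343], 0.61)]
scene carousel [([0.6038, -0.0726, 0.0021], 0.68)]
scene shutter_tab [([0.5095, -0.0784, 0.1435], 0.69)]
scene knob_grip [([0.6023, -0.0738, 0.1544], 0.89)]
scene vial_blue_mid []
scene tray_empty [([0.509, 0.2328, 0.0057], 0.72)]
scene jar_mid [([0.5234, 0.3083, 0.036], 0.62)]
0.7 [ 0.14554775 -0.53040625  0.23132299] [3.76492716e-05 9.91048934e-01 1.33499093e-01 2.25964834e-05] 0.08538091174729089 0.0187
```

```bash
python3 -c "
import cv2,numpy as np
a=cv2.imread('pics/top0.png');b=cv2.imread('pics/scene0.png')
print(a.shape)"
```

```text
(420, 560, 3)
```

View pics/top0.png

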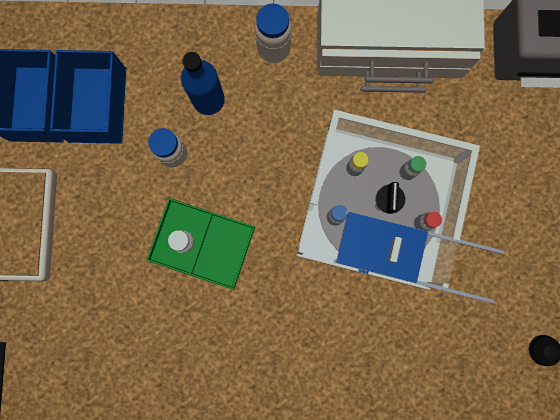

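View pics/scene0.png

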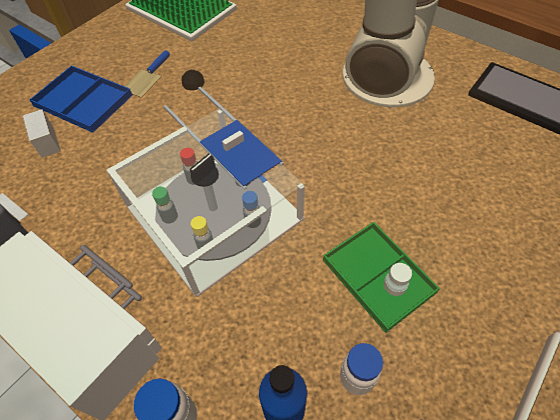

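The top view shows the carousel around (390,198), turned about -14°. The blue shutter is nearly shut with its tab at (396,249), the blue vial is on the left at (340,213), and the empty tray compartment is at (224,250), with the jar at (180,241). The scene view agrees: tab (233,140), knob (204,168), blue cap (250,203).

```bash
cat > m.py <<'E'
from h import *
import sys
def rect(p):
    (c,s,a)=cv2.minAreaRect((p[:,:2]*1000).astype(np.float32)); return np.round(c,1),np.round(s,1),round(a,1)
def run(c):
    im,d=snap(c); P=cloud(c,d)
    for n in sys.argv[1:]:
        r=bot.cut_out(c,n)
        if not r: print(c,n,'none'); continue
        m=r[0]['pixels']&(d>0); m=cv2.erode(m.astype(np.uint8),np.ones((2,2)))>0
        p=P[m]; z=np.percentile(p[:,2],90); t=p[np.abs(p[:,2]-z)<.006]
        print(c,n,round(r[0]['score'],2),'n',len(p),'ztop',round(z,4),'med',np.round(np.median(t,0),4),'rect',*rect(t))
for c in ('top','scene'): run(c)
E
python3 m.py carousel shutter shutter_tab knob_grip vial_blue vial_red_mid vial_green_mid vial_yellow_mid jar_mid tray_empty
```

```text
top carousel 0.88 n 22269 ztop 0.1312 med [ 0.5831 -0.0749  0.1273] rect [ 589.6 -114.3] [349.7 267.6] 76.6
top shutter 0.97 n 4065 ztop 0.1339 med [ 0.5119 -0.0575  0.1311] rect [512.1 -61.4] [142.3  89.5] 76.5
top shutter_tab 0.84 n 4106 ztop 0.1339 med [ 0.5124 -0.0573  0.1311] rect [512.3 -60.9] [142.6  91.1] 76.5
top knob_grip 0.68 n 669 ztop 0.1677 med [ 0.5968 -0.0745  0.1668] rect [596.9 -75. ] [14.5 46.8] 86.3
top vial_blue none
top vial_red_mid none
top vial_green_mid none
top vial_yellow_mid none
top jar_mid 0.61 n 391 ztop 0.068 med [0.5214 0.3072 0.0662] rect [521.2 307.5] [32.5 35.5] 46.6
top tray_empty 0.7 n 5474 ztop 0.0192 med [0.5091 0.2743 0.0204] rect [518.7 273.6] [178.6 129.8] 72.8
scene carousel 0.67 n 20231 ztop 0.1303 med [ 0.6203 -0.0559  0.1266] rect [ 591.5 -110.9] [347.6 267.8] 76.8
scene shutter 0.71 n 590 ztop 0.167 med [ 0.6032 -0.0712  0.1665] rect [600.9 -71.9] [11.8 46.8] 84.2
scene shutter_tab 0.62 n 2497 ztop 0.134 med [ 0.5195 -0.0486  0.1311] rect [514.2 -58.5] [143.1  91.8] 76.8
scene knob_grip 0.62 n 564 ztop 0.1665 med [ 0.6018 -0.07    0.1663] rect [601.4 -71. ] [ 9.9 45.3] 86.1
scene vial_blue 0.33 n 586 ztop 0.1666 med [ 0.6032 -0.0702  0.1663] rect [600.6 -70.7] [ 9.6 47.9] 86.1
scene vial_red_mid none
scene vial_green_mid none
scene vial_yellow_mid 0.53 n 2488 ztop 0.1341 med [ 0.5207 -0.0483  0.1311] rect [515.2 -58.8] [143.2  90.1] 76.7
scene jar_mid 0.71 n 652 ztop 0.0668 med [0.5241 0.311  0.0658] rect [523.2 311. ] [35.9 36.6] 56.0
scene tray_empty 0.78 n 5601 ztop 0.02 med [0.529  0.2834 0.02  ] rect [520.  275.5] [179.4 131.4] 73.1
```

```bash
cat > caps.py <<'E'
from h import *
def ray(c,uv,z,T=None):
    K,Rm,t=w2c(c); o=-Rm.T@t; r=Rm.T@np.linalg.inv(K)@np.array([uv[0],uv[1],1.]); return o+r*(z-o[2])/r[2]
def caps(c,C,yaw):
    im,d=snap(c); P=cloud(c,d); hsv=cv2.cvtColor(im,cv2.COLOR_RGB2HSV)
    h,s,v=[hsv[...,i].astype(int) for i in range(3)]
    near=np.hypot(P[...,0]-C[0],P[...,1]-C[1])<.135
    for n,(lo,hi) in dict(red=(172,190),yellow=(22,34),green=(45,85),blue=(98,120)).items():
        hh=np.where(h<6,h+180,h) if n=='red' else h
        m=(near&(hh>=lo)&(hh<=hi)&(s>90)&(v>60)).astype(np.uint8)
        k,l,st,ce=cv2.connectedComponentsWithStats(m)
        for i in range(1,k):
            if st[i,4]>25:
                w=ray(c,ce[i],.10); e=w[:2]-C
                print(c,n,'px',ce[i].round(),'a',st[i,4],'w',w.round(4),'r',round(np.hypot(*e)*1000,1),'ang_c',round((np.degrees(np.arctan2(e[1],e[0]))-yaw)%360,1))
    q=P[(P[...,2]>.146)&(P[...,2]<.158)]; q=q[np.hypot(*(q[:,:2]-C).T)<.3]
    ax=np.array([np.cos(np.radians(yaw)),np.sin(np.radians(yaw))]); e=q[:,:2]-C; xc=e@ax; yc=e@np.array([-ax[1],ax[0]])
    k=(xc<-.05)&(xc>-.13)
    print(c,'tab',np.median(q[k],0).round(4),'xc',xc[k].min(),xc[k].max(),'yc',yc[k].min(),yc[k].max(),k.sum())
if __name__=='__main__':
    C={'top':np.array([.597,-.075]),'scene':np.array([.601,-.0715])}
    for c in C: caps(c,C[c],-13.35)
E
python3 caps.py
```

```text
top red px [432. 220.] a 231 w [ 0.5652 -0.1586  0.1   ] r 89.5 ang_c 262.5
top yellow px [360. 160.] a 217 w [ 0.6729 -0.0263  0.1   ] r 90.2 ang_c 46.0
top green px [417. 164.] a 201 w [ 0.6676 -0.1325  0.1   ] r 91.1 ang_c 334.2
top blue px [379. 244.] a 4102 w [ 0.5189 -0.0608  0.1   ] r 79.3 ang_c 183.1
top tab [ 0.5084 -0.0791  0.1526] xc -0.10697827936541571 -0.06278711570331497 yc -0.03139739032654612 -0.018798540080039967 195
scene red px [187. 156.] a 207 w [ 0.5691 -0.1559  0.1   ] r 90.2 ang_c 262.6
scene yellow px [199. 225.] a 263 w [ 0.676  -0.0239  0.1   ] r 88.9 ang_c 45.8
scene green px [159. 192.] a 130 w [ 0.6668 -0.1359  0.1   ] r 92.1 ang_c 329.0
scene blue px [241. 155.] a 2283 w [ 0.5025 -0.0713  0.1   ] r 98.5 ang_c 193.2
scene blue px [249. 197.] a 141 w [0.573 0.009 0.1  ] r 85.2 ang_c 122.5
scene tab [ 0.5111 -0.0775  0.1525] xc -0.10878126969726137 -0.06475812885861414 yc -0.034081181413793626 -0.021965858124608363 151
```

Call:
carry_out:
  grip: [1, 1, 1, 1, 1, 1, 1]
  xyz:
    - [0.6, 0.8, 0.1]
    - [0.6, 0.8, 0.1]
    - [0.6, 0.8, 0.1]
    - [0.6, 0.8, 0.1]
    - [0.6, 0.8, 0.1]
    - [0.6, 0.8, 0.1]
    - [0.6, 0.8, 0.1]
  spin: [0, 0, 0, 0, 0, 0, 0]

```text
t: 2.6
ee_pos: [0.3282, -0.2866, 0.2624]
tcp_rot: [0.0, 0.991, 0.137, 0.001]
wrist_force: [0.2, -0.3, -0.2]
finger_gap: 0.0853
finger_force: 0.0
```

Run:
```python
from h import *
o=bot.observe(); print(o['t'],o['ee_pos'],np.degrees(o['qpos']).round(1),R.from_quat(np.roll(o['tcp_rot'],-1)).as_matrix().round(3).tolist())
print(bot.camera_model('wrist'))
```

```text
2.6 [ 0.32822719 -0.28664037  0.26236343] [-4.120e+01 -9.800e+00 -7.000e-01  9.900e+01  1.000e-01  1.231e+02] [[0.963, 0.271, 0.002], [0.271, -0.963, -0.0], [0.002, 0.001, -1.0]]
{'camera_matrix': array([[327.95534774,   0.        , 280.64497938],
       [  0.        , 327.95534774, 208.70411495],
       [  0.        ,   0.        ,   1.        ]]), 'T_tool_cam': array([[ 1.35200279e-03, -9.61895883e-01, -2.73412659e-01,
         6.91759196e-02],
       [ 9.99998500e-01,  1.00440996e-03,  1.41128416e-03,
        -6.62392378e-04],
       [-1.08289003e-03, -2.73414157e-01,  9.61895798e-01,
        -1.42075318e-01],
       [ 0.00000000e+00,  0.00000000e+00,  0.00000000e+00,
         1.00000000e+00]])}
```

Call:
carry_out:
  grip: [1, 1, 1, 1, 1, 1, 1, 1, 1, 1]
  xyz:
    - [0.3, 0.35, 0]
    - [0.3, 0.35, 0]
    - [0.3, 0.35, 0]
    - [0.3, 0.35, 0]
    - [0.3, 0.35, 0]
    - [0.3, 0.35, 0]
    - [0.3, 0.35, 0]
    - [0.3, 0.35, 0]
    - [0.3, 0.35, 0]
    - [0.3, 0.35, 0]
  spin: [0.42, 0.42, 0.42, 0.42, 0.42, 0.42, 0.42, 0.42, 0.42, 0.42]

```text
t: 3.6
ee_pos: [0.4154, -0.1859, 0.2612]
tcp_rot: [-0.0, 0.701, 0.713, -0.0]
wrist_force: [-0.1, 0.5, -0.3]
finger_gap: 0.0853
finger_force: 0.0
```

Call:
carry_out:
  grip: [1, 1, 1, 1, 1, 1, 1, 1, 1, 1]
  xyz:
    - [0.3, 0.35, 0]
    - [0.3, 0.35, 0]
    - [0.3, 0.35, 0]
    - [0.3, 0.35, 0]
    - [0.3, 0.35, 0]
    - [0.3, 0.35, 0]
    - [0.3, 0.35, 0]
    - [0.3, 0.35, 0]
    - [0.3, 0.35, 0]
    - [0.3, 0.35, 0]
  spin: [0.42, 0.42, 0.42, 0.42, 0.42, 0.42, 0.42, 0.42, 0.42, 0.42]

```text
t: 4.6
ee_pos: [0.5055, -0.0807, 0.2612]
tcp_rot: [-0.0, 0.118, 0.993, -0.0]
wrist_force: [0.1, 0.0, 0.4]
finger_gap: 0.0853
finger_force: 0.0
```

```bash
cat >> h.py <<'E'
def wrist(f=None):
    o=bot.observe(); im,d=snap('wrist',f); m=bot.camera_model('wrist')
    T=np.eye(4); T[:3,:3]=R.from_quat(np.roll(o['tcp_rot'],-1)).as_matrix(); T[:3,3]=o['ee_pos']
    T=T@m['T_tool_cam']; K=m['camera_matrix']; v,u=np.indices(d.shape)
    rays=np.stack([(u-K[0,2])/K[0,0],(v-K[1,2])/K[1,1],np.ones(d.shape)],-1)@T[:3,:3].T
    return im,d,T[:3,3]+rays*d[...,None],T[:3,3],rays
def st():
    o=bot.observe(); Rm=R.from_quat(np.roll(o['tcp_rot'],-1)).as_matrix()
    print(round(o['t'],2),np.round(o['ee_pos'],4),'yaw',round(np.degrees(np.arctan2(Rm[1,0],Rm[0,0])),2),'q',np.degrees(o['qpos']).round(0),'F',np.round(o['wrist_force'],1),'M',np.round(o['moment'],2),'gap',round(o['finger_gap'],4),'f',o['finger_force'])
def rect(p):
    (c,s,a)=cv2.minAreaRect((p[:,:2]*1000).astype(np.float32)); return np.round(c,1),np.round(s,1),round(a,1)
def band(P,z0,z1,c,r):
    q=P[(P[...,2]>z0)&(P[...,2]<z1)]; q=q[np.hypot(*(q[:,:2]-c).T)<r]
    return len(q),(np.median(q,0).round(4),rect(q)) if len(q)>5 else None
E
python3 - <<'E'
from h import *
st()
im,d,P,o,r=wrist('w1.png')
print('tab',band(P,.147,.16,[.51,-.078],.035)); print('knob',band(P,.16,.175,[.6,-.073],.04)); 
blue=(im[...,2]>100)&(im[...,0]<70); q=P[blue]; print('shutter',band(q,.12,.137,[.513,-.06],.1))
E
```

```text
4.6 [ 0.5055 -0.0807  0.2612] yaw 166.43 q [-9.  1.  9. 98. -0.  4.] F [0.1 0.  0.4] M [-0.07 -0.03  0.04] gap 0.0853 f 0.0
tab (793, (array([ 0.5062, -0.0794,  0.1523]), (array([507.7, -79.9]), array([11.4, 43.8]), 76.9)))
knob (913, (array([ 0.5943, -0.0744,  0.1662]), (array([596.9, -74.6]), array([14. , 50.3]), 87.1)))
shutter (16071, (array([ 0.5099, -0.0553,  0.1305]), (array([514.9, -52. ]), array([161.8,  92.1]), 76.1)))
```

View pics/w1.png

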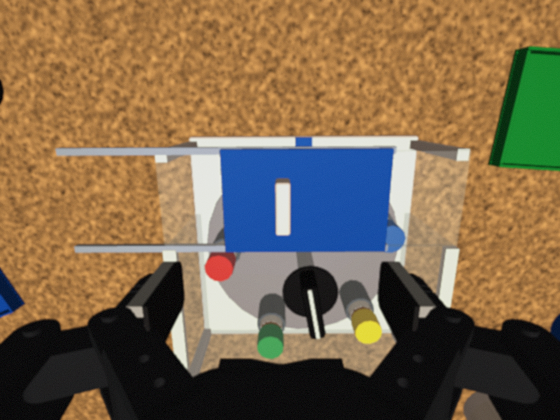

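Wrist view: the tab is at (283,208), centred between the fingers. The knob is at (311,295), the blue cap at (396,238), and nothing obstructs the descent.

Call:
carry_out:
  grip: [1, 1, 1, 1, -1, -1, -1, -1, -1, -1]
  xyz:
    - [0.01, 0.005, -0.15]
    - [0.01, 0.005, -0.3]
    - [0.01, 0.005, -0.415]
    - [0.01, 0.005, -0.415]
    - [0.01, 0.005, -0.415]
    - [0.01, 0.005, -0.415]
    - [0.01, 0.005, -0.415]
    - [0.01, 0.005, -0.415]
    - [0.01, 0.005, -0.415]
    - [0.01, 0.005, -0.415]
  spin: [0, 0, 0, 0, 0, 0, 0, 0, 0, 0]

```text
t: 5.65
ee_pos: [0.5089, -0.079, 0.1378]
tcp_rot: [0.001, 0.117, 0.993, -0.0]
wrist_force: [-0.8, 0.2, 6.8]
finger_gap: 0.0106
finger_force: 59.6
```

```bash
python3 -c "
from h import *
st()"
```

```text
5.65 [ 0.5089 -0.079   0.1378] yaw 166.54 q [-9. -1. -6. 85. -0.  5.] F [-0.8  0.2  6.8] M [0.03 0.23 0.08] gap 0.0106 f 59.6133416891098
```

Call:
carry_out:
  grip: [-1, -1, -1, -1, -1, -1, -1, -1, -1, -1]
  xyz:
    - [-0.008, -0.034, 0.003]
    - [-0.02, -0.085, 0.003]
    - [-0.036, -0.152, 0.003]
    - [-0.052, -0.22, 0.003]
    - [-0.068, -0.287, 0.003]
    - [-0.084, -0.355, 0.003]
    - [-0.092, -0.39, 0.003]
    - [-0.098, -0.415, 0.003]
    - [-0.1, -0.422, 0.003]
    - [-0.1, -0.422, 0.003]
  spin: [0, 0, 0, 0, 0, 0, 0, 0, 0, 0]

```text
t: 6.65
ee_pos: [0.479, -0.2059, 0.1378]
tcp_rot: [0.0, 0.117, 0.993, -0.0]
wrist_force: [5.2, -3.1, -1.1]
finger_gap: 0.0106
finger_force: 59.1
```

Call:
carry_out:
  grip: [-1, -1, -1]
  xyz:
    - [-0.002, -0.01, 0]
    - [-0.002, -0.01, 0]
    - [-0.002, -0.01, 0]
  spin: [0, 0, 0]

```text
t: 6.95
ee_pos: [0.4783, -0.2085, 0.1378]
tcp_rot: [0.0, 0.117, 0.993, -0.0]
wrist_force: [5.1, -2.1, 0.0]
finger_gap: 0.0107
finger_force: 59.2
```

Run:
```python
from h import *
st()
for c in ('top','scene'):
    im,d=snap(c); P=cloud(c,d); 
    blue=(im[...,2]>90)&(im[...,0]<70)&(P[...,1]<-.09); print(c,'shutter',band(P[blue],.125,.137,[.48,-.19],.12))
```

```text
6.95 [ 0.4783 -0.2085  0.1378] yaw 166.56 q [-24.   0.  -5.  85.  -0. -10.] F [ 5.1 -2.1  0. ] M [-0.42 -1.01  0.1 ] gap 0.0107 f 59.17327880859375
top shutter (2932, (array([ 0.4804, -0.1666,  0.1312]), (array([ 483.1, -188.9]), array([143.9,  92.6]), 76.9)))
scene shutter (1735, (array([ 0.495 , -0.1717,  0.1312]), (array([ 484.7, -187.9]), array([144.2,  91.6]), 77.4)))
```

Call:
carry_out:
  grip: [-1, -1, -1]
  xyz:
    - [-0.002, -0.01, 0]
    - [-0.002, -0.01, 0]
    - [-0.002, -0.01, 0]
  spin: [0, 0, 0]

```text
t: 7.35
ee_pos: [0.4777, -0.2112, 0.1378]
tcp_rot: [0.0, 0.117, 0.993, 0.0]
wrist_force: [5.2, -1.0, 1.1]
finger_gap: 0.0103
finger_force: 59.3
```

Call:
carry_out:
  grip: [-1, -1, -1]
  xyz:
    - [-0.002, -0.01, 0]
    - [-0.002, -0.01, 0]
    - [-0.002, -0.01, 0]
  spin: [0, 0, 0]

```text
t: 7.65
ee_pos: [0.4776, -0.2115, 0.1378]
tcp_rot: [0.001, 0.116, 0.993, 0.003]
wrist_force: [8.1, 15.6, 2.8]
finger_gap: 0.0105
finger_force: 59.7
```

Call:
carry_out:
  grip: [1, 1, 1, 1, 1, 1, 1, 1, 1, 1]
  xyz:
    - [0, 0.005, 0]
    - [0, 0.005, 0]
    - [0, 0.005, 0]
    - [0, 0.005, 0]
    - [0, 0.005, 0.15]
    - [0, 0.005, 0.3]
    - [0.15, 0.15, 0.35]
    - [0.28, 0.3, 0.35]
    - [0.4, 0.47, 0.35]
    - [0.4, 0.47, 0.35]
  spin: [0, 0, 0, 0, 0, 0, 0.055, 0.055, 0.055, 0.055]

```text
t: 8.65
ee_pos: [0.598, -0.0715, 0.2425]
tcp_rot: [-0.0, 0.031, 1.0, 0.0]
wrist_force: [-0.1, -0.3, -0.1]
finger_gap: 0.0855
finger_force: 0.0
```

Run:
```python
from h import *
st()
im,d,P,o,r=wrist('w2.png')
print('knob',band(P,.16,.175,[.6,-.073],.04)); 
st()
for c in ('top','scene'):
    im,d=snap(c); P=cloud(c,d); 
    blue=(im[...,2]>90)&(im[...,0]<70)&(P[...,1]<-.09); print(c,'shutter',band(P[blue],.125,.137,[.48,-.19],.12))
```

```text
8.65 [ 0.598  -0.0715  0.2425] yaw 176.47 q [-7. 13. 20. 97.  0. -3.] F [-0.1 -0.3 -0.1] M [-0.05 -0.    0.02] gap 0.0855 f 0.0
knob (1358, (array([ 0.5955, -0.0745,  0.1663]), (array([597.2, -74.9]), array([14. , 49.6]), 86.7)))
8.7 [ 0.6    -0.0681  0.2415] yaw 176.61 q [-7. 13. 20. 97.  0. -3.] F [-1.5  3.3 -1.3] M [0.22 0.12 0.04] gap 0.0855 f 0.0
top shutter (532, (array([ 0.4995, -0.1304,  0.1311]), (array([ 496.7, -129.5]), array([19.9, 91.7]), 74.3)))
scene shutter (629, (array([ 0.5123, -0.1717,  0.131 ]), (array([ 486., -183.]), array([127. ,  91.2]), 76.2)))
```

View pics/w2.png

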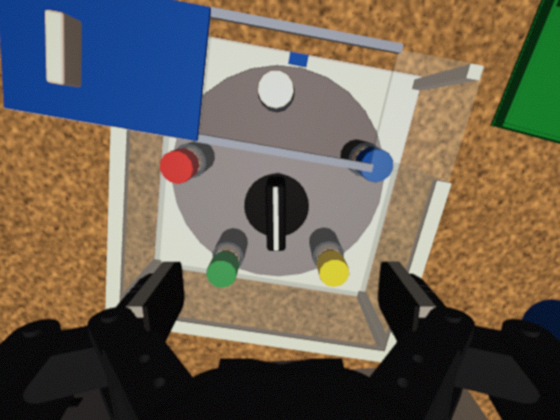

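The shutter is open at upper left (100,65), with the port clear and the white cap at (276,90). The knob bar at (276,213) is in line with the fingers, and the blue cap is at (376,165).

Run:
```python
from h import *
st()
im,d,P,o,r=wrist()
st()
k=band(P,.16,.175,[.6,-.073],.04); print('knob',k)
C=np.array(k[1][1][0])/1000
h=cv2.cvtColor(im,cv2.COLOR_RGB2HSV); H,S,V=[h[...,i].astype(int) for i in range(3)]
for n,m in dict(blue=(H>98)&(H<120),red=(H<6)|(H>172),green=(H>45)&(H<85),yellow=(H>22)&(H<34)).items():
    W=o+r*((.105-o[2])/r[...,2])[...,None]
    m=m&(S>110)&(V>60)&(np.abs(np.hypot(*(W[...,:2]-C).transpose(2,0,1))-.09)<.022)&(W[...,1]>-.19)
    kk,l,s,c=cv2.connectedComponentsWithStats(m.astype(np.uint8))
    i=1+np.argmax(s[1:,4]); w=W[l==i].mean(0)[:2]-C; print(n,s[i,4],(w+C).round(4),np.hypot(*w).round(4),np.degrees(np.arctan2(w[1],w[0])).round(1))
```

```text
8.8 [ 0.5974 -0.072   0.2418] yaw 176.6 q [-7. 13. 20. 97. -0. -3.] F [ 0.4  0.1 -0.1] M [-0.03  0.   -0.02] gap 0.0854 f 0.0
8.85 [ 0.5968 -0.0731  0.2421] yaw 176.52 q [-7. 13. 20. 97. -0. -3.] F [ 0.1 -0.5  1. ] M [-0.    0.    0.04] gap 0.0852 f 0.0
knob (1343, (array([ 0.5956, -0.0746,  0.1663]), (array([596.9, -74.7]), array([14., 49.]), 87.5)))
blue 1411 [ 0.5246 -0.1454] 0.1011 -135.7
red 1021 [ 0.5645 -0.1565] 0.088 -111.6
green 619 [ 0.667  -0.1311] 0.09 -38.8
yellow 831 [ 0.6694 -0.0268] 0.0869 33.5
```

Call:
carry_out:
  grip: [1, 1, 1, 1, -1, -1, -1, -1, -1, -1]
  xyz:
    - [0.003, -0.003, -0.12]
    - [0.003, -0.003, -0.24]
    - [0.003, -0.003, -0.343]
    - [0.003, -0.003, -0.343]
    - [0.003, -0.003, -0.343]
    - [0.003, -0.003, -0.343]
    - [0.003, -0.003, -0.343]
    - [0.003, -0.003, -0.343]
    - [0.003, -0.003, -0.343]
    - [0.003, -0.003, -0.343]
  spin: [0, 0, 0, 0, 0, 0, 0, 0, 0, 0]

```text
t: 9.85
ee_pos: [0.598, -0.0751, 0.1409]
tcp_rot: [0.001, 0.031, 1.0, -0.001]
wrist_force: [-1.2, -5.1, 5.7]
finger_gap: 0.0128
finger_force: 60.3
```

```bash
python3 -c "
from h import *
st()"
```

```text
9.85 [ 0.598  -0.0751  0.1409] yaw 176.42 q [-7. 11.  7. 86. -0. -4.] F [-1.2 -5.1  5.7] M [-0.89  0.21  0.  ] gap 0.0128 f 60.33947825431824
```

Call:
carry_out:
  grip: [-1, -1, -1, -1, -1, -1, -1, -1, -1, -1]
  xyz:
    - [0, -0.004, 0]
    - [0, -0.004, 0]
    - [0, -0.004, 0]
    - [0, -0.004, 0]
    - [0, -0.004, 0]
    - [0, -0.004, 0]
    - [0, -0.004, 0]
    - [0, -0.004, 0]
    - [0, -0.004, 0]
    - [0, -0.004, 0]
  spin: [0.03, 0.07, 0.11, 0.15, 0.19, 0.23, 0.27, 0.31, 0.343, 0.343]

```text
t: 10.85
ee_pos: [0.598, -0.0752, 0.1408]
tcp_rot: [0.001, -0.488, 0.873, -0.0]
wrist_force: [-0.6, 1.1, 6.1]
finger_gap: 0.013
finger_force: 60.4
```

Call:
carry_out:
  grip: [-1, -1]
  xyz:
    - [0, 0, 0]
    - [0, 0, 0]
  spin: [0, 0]

```text
t: 11.05
ee_pos: [0.598, -0.0752, 0.1408]
tcp_rot: [0.001, -0.486, 0.874, -0.0]
wrist_force: [-0.9, 0.8, 5.7]
finger_gap: 0.0127
finger_force: 60.4
```

```bash
python3 -c "
from h import *
st()"
```

```text
11.05 [ 0.598  -0.0752  0.1408] yaw -121.79 q [ -7.  11.   7.  86.   0. -65.] F [-0.9  0.8  5.7] M [0.16 0.18 0.04] gap 0.0127 f 60.38992166519165
```

Call:
carry_out:
  grip: [1, 1, 1, 1, 1, 1, 1, 1, 1, 1]
  xyz:
    - [0, 0, 0]
    - [0, 0, 0]
    - [0, 0, 0]
    - [0, 0, 0]
    - [0, 0, 0.12]
    - [0, 0, 0.26]
    - [0, 0, 0.36]
    - [-0.1, 0.03, 0.36]
    - [-0.2, 0.05, 0.36]
    - [-0.29, 0.07, 0.36]
  spin: [0, 0, 0, 0, 0, 0, -0.04, -0.08, -0.12, -0.16]

```text
t: 12.05
ee_pos: [0.5097, -0.0544, 0.2478]
tcp_rot: [0.0, -0.251, 0.968, 0.0]
wrist_force: [-0.7, -0.2, 0.6]
finger_gap: 0.0851
finger_force: 0.0
```

Call:
carry_out:
  grip: [0.5, 0.5, 0.5, 0.5, 0.5, 0.5, 0.5, 0.5]
  xyz:
    - [0, 0, 0]
    - [0, 0, 0]
    - [0, 0, 0]
    - [0, 0, 0]
    - [0, 0, 0]
    - [0, 0, 0]
    - [0, 0, 0]
    - [0, 0, 0]
  spin: [-0.04, -0.08, -0.12, -0.16, -0.2, -0.238, -0.238, -0.238]

```text
t: 12.85
ee_pos: [0.5106, -0.0546, 0.2478]
tcp_rot: [-0.0, 0.115, 0.993, -0.0]
wrist_force: [0.8, -1.2, -1.0]
finger_gap: 0.0645
finger_force: 0.0
```

```bash
cat > cap.py <<'E'
from h import *
st()
im,d,P,o,r=wrist('w3.png')
print('knob',band(P,.16,.175,[.598,-.075],.04))
def blue(im,P): return P[(im[...,2]>90)&(im[...,0].astype(int)+40<im[...,2])]
def circ(q):
    if len(q)<10: return None
    c,rr=cv2.minEnclosingCircle((q[:,:2]*1000).astype(np.float32)); return len(q),np.round(c,1),round(rr,1),np.median(q,0).round(4)
def sel(P,z0=.1,z1=.115): 
    return P[(P[:,2]>z0)&(P[:,2]<z1)&(np.hypot(P[:,0]-.51,P[:,1]+.0545)<.04)]
print('wrist',circ(sel(blue(im,P))))
for c in ('top','scene'):
    im,d=snap(c); print(c,circ(sel(blue(im,cloud(c,d)))))
E
python3 cap.py
```

```text
12.85 [ 0.5106 -0.0546  0.2478] yaw 166.74 q [-6.  0.  7. 97. -0.  7.] F [ 0.8 -1.2 -1. ] M [-0.03  0.02  0.04] gap 0.0645 f 0.0
knob (1130, (array([ 0.5953, -0.0741,  0.1662]), (array([596.9, -74.3]), array([50.1, 14.9]), 59.8)))
wrist (770, array([509.8, -53.6]), 14.3, array([ 0.5094, -0.0534,  0.1064]))
top (109, array([509.6, -53.8]), 14.0, array([ 0.5059, -0.0515,  0.1068]))
scene (118, array([511.7, -53.3]), 14.6, array([ 0.5122, -0.0531,  0.1072]))
```

View pics/w3.png

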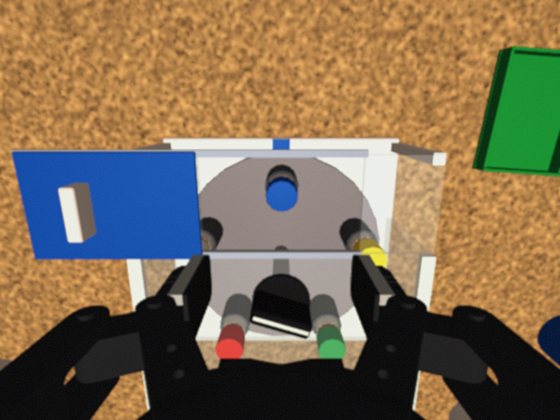

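The blue cap at (281,190) now stands mid-port in front of the wide-open fingers, and the port is clear. Position and angle agree with the calculation, so I'm descending.

Call:
carry_out:
  grip: [0.5, 0.5, 0.5, 0.5, 0.5, 0.5, 0.5, 0.5]
  xyz:
    - [0.001, 0, -0.13]
    - [0.001, 0, -0.26]
    - [0.001, 0, -0.36]
    - [0.001, 0, -0.44]
    - [0.001, 0, -0.51]
    - [0.001, 0, -0.575]
    - [0.001, 0, -0.575]
    - [0.001, 0, -0.575]
  spin: [0, 0, 0, 0, 0, 0, 0, 0]

```text
t: 13.8
ee_pos: [0.5109, -0.0546, 0.0757]
tcp_rot: [-0.0, 0.117, 0.993, -0.0]
wrist_force: [0.1, -0.5, -1.0]
finger_gap: 0.0643
finger_force: 0.0
```

Call:
carry_out:
  grip: [-1, -1, -1, -1, -1, -1, -1]
  xyz:
    - [0, 0, 0]
    - [0, 0, 0]
    - [0, 0, 0]
    - [0, 0, 0]
    - [0, 0, 0]
    - [0, 0, 0]
    - [0, 0, 0]
  spin: [0, 0, 0, 0, 0, 0, 0]

```text
t: 14.5
ee_pos: [0.5116, -0.0547, 0.0766]
tcp_rot: [0.001, 0.117, 0.993, 0.0]
wrist_force: [0.0, -0.2, 6.2]
finger_gap: 0.0275
finger_force: 58.8
```

```bash
python3 -c "
from h import *
st()"
```

```text
14.5 [ 0.5116 -0.0547  0.0766] yaw 166.55 q [ -6.  -0. -12.  78.  -0.   7.] F [ 0.  -0.2  6.2] M [0.   0.1  0.03] gap 0.0275 f 58.77019822597504
```

Call:
carry_out:
  grip: [-1, -1, -1, -1, -1, -1, -1, -1, -1, -1]
  xyz:
    - [0, 0, 0.02]
    - [0, 0, 0.07]
    - [0, 0, 0.12]
    - [0, 0, 0.18]
    - [0, 0, 0.25]
    - [0, 0, 0.32]
    - [0, 0, 0.4]
    - [0, 0, 0.45]
    - [0, 0, 0.48]
    - [0, 0, 0.48]
  spin: [0, 0, 0, 0, 0, 0, 0, 0, 0, 0]

```text
t: 15.5
ee_pos: [0.5114, -0.0547, 0.2211]
tcp_rot: [0.001, 0.117, 0.993, 0.0]
wrist_force: [0.2, 0.0, -1.8]
finger_gap: 0.0275
finger_force: 59.1
```

Run:
```python
from h import *
st(); im,d,P,o,r=wrist('w4.png')
im,d=snap('scene','s4.png'); P=cloud('scene',d)
K,Rm,t=w2c('scene')
q=P[(P[...,2]>.13)&(P[...,2]<.3)&(np.hypot(P[...,0]-.511,P[...,1]+.0547)<.018)&(im[...,0]>im[...,2]+25)]
print('amber',len(q),np.percentile(q[:,2],[1,5,50,95]) if len(q) else '')
```

```text
15.5 [ 0.5114 -0.0547  0.2211] yaw 166.54 q [-6. -0.  4. 94. -0.  7.] F [ 0.2  0.  -1.8] M [ 0.03 -0.02  0.04] gap 0.0275 f 59.1355437040329
amber 234 [0.16699206 0.16853147 0.18896894 0.21721489]
```

View pics/s4.png

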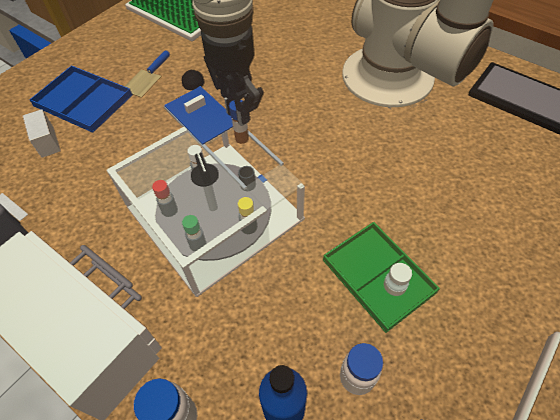

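The vial is out and upright, held at (241,120) in the scene view. Its foot is at about 0.167 m, and the other caps are still in their sleeves. Next I carry it to the tray.

Call:
carry_out:
  grip: [-1, -1, -1, -1, -1, -1, -1, -1, -1, -1]
  xyz:
    - [0, 0.06, 0]
    - [0, 0.17, 0]
    - [0, 0.29, 0]
    - [-0.01, 0.41, 0]
    - [-0.01, 0.53, 0]
    - [-0.01, 0.65, 0]
    - [-0.02, 0.76, 0]
    - [-0.02, 0.86, 0]
    - [-0.02, 0.92, 0]
    - [-0.02, 0.94, 0]
  spin: [0, 0, 0, 0, 0, 0, 0, 0, 0, 0]

```text
t: 16.6
ee_pos: [0.5043, 0.2289, 0.2179]
tcp_rot: [-0.001, 0.116, 0.993, -0.0]
wrist_force: [-0.7, -0.4, -0.8]
finger_gap: 0.0275
finger_force: 59.2
```

Run:
```python
from h import *
st(); im,d,P,o,r=wrist()
st(); g=(im[...,1]>im[...,0].astype(int)+40)&(im[...,1]>im[...,2].astype(int)+30)
print('rim',band(P[g],.016,.03,[.52,.27],.16)); print('floor',band(P[g],-.002,.009,[.507,.232],.03))
print('jar',band(P,.06,.075,[.523,.309],.03))
```

```text
16.6 [0.5043 0.2289 0.2179] yaw 166.66 q [24.  5.  9. 94.  0. 38.] F [-0.7 -0.4 -0.8] M [-0.04 -0.04  0.  ] gap 0.0275 f 59.212430119514465
16.65 [0.5044 0.2286 0.2181] yaw 166.64 q [24.  5.  9. 94.  0. 38.] F [-0.9  0.5 -1.3] M [ 0.    0.01 -0.01] gap 0.0272 f 59.212555289268494
rim (2567, (array([0.5122, 0.2831, 0.0207]), (array([518.4, 275. ]), array([179. , 129.4]), 72.8)))
floor (2259, (array([0.5062, 0.2323, 0.0035]), (array([507.1, 232.1]), array([59.3, 59.2]), 31.1)))
jar (1329, (array([0.5197, 0.3099, 0.0653]), (array([520.2, 310. ]), array([37.2, 36.9]), 78.1)))
```

Call:
carry_out:
  grip: [-1, -1, -1, -1, -1, -1, -1, -1, -1]
  xyz:
    - [0, 0, -0.07]
    - [0, 0, -0.17]
    - [0, 0, -0.27]
    - [0, 0, -0.37]
    - [0, 0, -0.44]
    - [0, 0, -0.48]
    - [0, 0, -0.5]
    - [0, 0, -0.51]
    - [0, 0, -0.51]
  spin: [0, 0, 0, 0, 0, 0, 0, 0, 0]

```text
t: 17.55
ee_pos: [0.5053, 0.2273, 0.0669]
tcp_rot: [0.0, 0.117, 0.993, 0.0]
wrist_force: [-0.1, 1.2, -0.5]
finger_gap: 0.0273
finger_force: 59.2
```

Call:
carry_out:
  grip: [-1, -1, -1, -1, -1]
  xyz:
    - [0, 0, -0.004]
    - [0, 0, -0.008]
    - [0, 0, -0.012]
    - [0, 0, -0.015]
    - [0, 0, -0.015]
  spin: [0, 0, 0, 0, 0]

```text
t: 18.05
ee_pos: [0.5049, 0.2274, 0.0617]
tcp_rot: [-0.0, 0.117, 0.993, -0.0]
wrist_force: [0.6, 0.5, -0.4]
finger_gap: 0.0275
finger_force: 59.2
```

Call:
carry_out:
  grip: [-1, -1, -1, -1]
  xyz:
    - [0, 0, -0.003]
    - [0, 0, -0.006]
    - [0, 0, -0.008]
    - [0, 0, -0.008]
  spin: [0, 0, 0, 0]

```text
t: 18.45
ee_pos: [0.5049, 0.2274, 0.0593]
tcp_rot: [-0.0, 0.117, 0.993, -0.0]
wrist_force: [-0.3, 0.1, -1.1]
finger_gap: 0.0273
finger_force: 59.2
```

Call:
carry_out:
  grip: [-1, -1, -1]
  xyz:
    - [0, 0, -0.003]
    - [0, 0, -0.003]
    - [0, 0, -0.003]
  spin: [0, 0, 0]

```text
t: 18.75
ee_pos: [0.505, 0.2275, 0.0587]
tcp_rot: [0.0, 0.117, 0.993, 0.0]
wrist_force: [0.1, -0.5, 0.7]
finger_gap: 0.0279
finger_force: 59.6
```

Call:
carry_out:
  grip: [-1, -1]
  xyz:
    - [0, 0, -0.002]
    - [0, 0, -0.002]
  spin: [0, 0]

```text
t: 18.95
ee_pos: [0.5052, 0.2274, 0.0586]
tcp_rot: [0.0, 0.117, 0.993, 0.0]
wrist_force: [-1.6, -1.8, 4.7]
finger_gap: 0.0273
finger_force: 60.0
```

Call:
carry_out:
  grip: [-0.25, -0.15, 0, 0.2, 0.2, 0.2]
  xyz:
    - [0, 0, 0]
    - [0, 0, 0]
    - [0, 0, 0]
    - [0, 0, 0]
    - [0, 0, 0]
    - [0, 0, 0]
  spin: [0, 0, 0, 0, 0, 0]

```text
t: 19.55
ee_pos: [0.5049, 0.2274, 0.0578]
tcp_rot: [-0.0, 0.117, 0.993, -0.0]
wrist_force: [0.4, -0.0, 0.9]
finger_gap: 0.0513
finger_force: 0.0
```

Call:
carry_out:
  grip: [0.2, 0.2, 0.2, 0.2, 0.2, 0.2, 0.2, 0.2]
  xyz:
    - [0, 0, 0.04]
    - [0, 0, 0.1]
    - [0, 0, 0.2]
    - [0, 0, 0.32]
    - [0, 0, 0.45]
    - [0, 0, 0.58]
    - [0, 0, 0.65]
    - [0, 0, 0.65]
  spin: [0, 0, 0, 0, 0, 0, 0, 0]

```text
t: 20.35
ee_pos: [0.5058, 0.2278, 0.2575]
tcp_rot: [0.003, 0.117, 0.993, 0.002]
wrist_force: [0.6, 0.9, 0.5]
finger_gap: 0.0515
finger_force: 0.0
```

Run:
```python
from h import *
st(); im,d,P,o,r=wrist('w5.png')
print('vial',band(P,.08,.095,[.505,.227],.03)); print('jar',band(P,.06,.075,[.523,.309],.03))
for c in ('top','scene'):
    im,d=snap(c); P=cloud(c,d); print(c,'tab',band(P,.147,.158,[.478,-.2115],.04),'vial',band(P,.08,.095,[.505,.227],.03))
```

```text
20.35 [0.5058 0.2278 0.2575] yaw 166.54 q [24.  6. 14. 98. -0. 38.] F [0.6 0.9 0.5] M [0.03 0.03 0.02] gap 0.0515 f 0.0
vial (689, (array([0.5027, 0.2288, 0.0884]), (array([503.1, 228.7]), array([27.4, 27.8]), 77.0)))
jar (1061, (array([0.5198, 0.3098, 0.0653]), (array([520.5, 310.2]), array([37. , 37.6]), 41.1)))
top tab (205, (array([ 0.4769, -0.2101,  0.1526]), (array([ 477.5, -210.5]), array([13. , 43.9]), 77.2))) vial (0, None)
scene tab (125, (array([ 0.4805, -0.2084,  0.1523]), (array([ 479.3, -210. ]), array([15.2, 43.7]), 77.8))) vial (204, (array([0.5068, 0.2293, 0.0885]), (array([505.4, 228.8]), array([27.9, 27.6]), 82.5)))
```

View pics/w5.png

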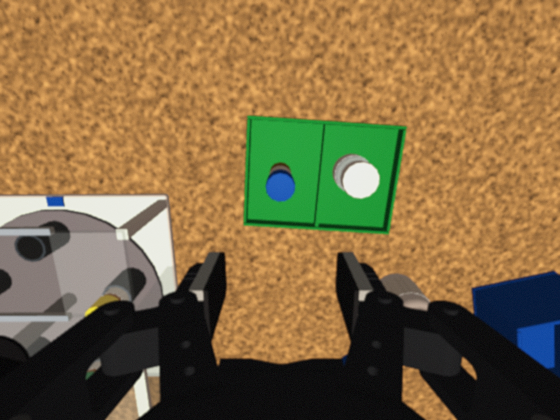

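The vial stands upright in the empty compartment at (281,183), top at 89 mm, and the jar at (360,180) is untouched. Next I go back to the tab.

Call:
carry_out:
  grip: [1, 1, 1, 1, 1, 1, 1]
  xyz:
    - [-0.01, -0.12, 0]
    - [-0.02, -0.27, 0]
    - [-0.03, -0.42, 0]
    - [-0.04, -0.57, 0]
    - [-0.05, -0.72, 0]
    - [-0.06, -0.8, 0]
    - [-0.06, -0.8, 0]
  spin: [0, 0, 0, 0, 0, 0, 0]

```text
t: 21.2
ee_pos: [0.486, -0.0152, 0.2517]
tcp_rot: [-0.001, 0.119, 0.993, -0.0]
wrist_force: [-0.9, 0.9, -0.2]
finger_gap: 0.0853
finger_force: 0.0
```

Call:
carry_out:
  grip: [1, 1, 1, 1, 1, 1, 1, 1]
  xyz:
    - [-0.01, -0.12, 0]
    - [-0.015, -0.27, 0]
    - [-0.02, -0.42, 0]
    - [-0.025, -0.57, 0]
    - [-0.03, -0.66, 0]
    - [-0.03, -0.66, 0]
    - [-0.03, -0.66, 0]
    - [-0.03, -0.66, 0]
  spin: [0, 0, 0, 0, 0, 0, 0, 0]

```text
t: 22.0
ee_pos: [0.478, -0.2094, 0.2524]
tcp_rot: [-0.0, 0.117, 0.993, 0.0]
wrist_force: [-0.4, 0.5, -0.0]
finger_gap: 0.0852
finger_force: 0.0
```

```bash
python3 -c "
from h import *
st()"
```

```text
22.0 [ 0.478  -0.2094  0.2524] yaw 166.6 q [-24.   2.   9.  97.   0. -10.] F [-0.4  0.5 -0. ] M [0.02 0.04 0.02] gap 0.0852 f 0.0
```

Call:
carry_out:
  grip: [1, 1, 1, 1, -1, -1, -1, -1, -1, -1]
  xyz:
    - [0, -0.006, -0.14]
    - [0, -0.006, -0.28]
    - [0, -0.006, -0.382]
    - [0, -0.006, -0.382]
    - [0, -0.006, -0.382]
    - [0, -0.006, -0.382]
    - [0, -0.006, -0.382]
    - [0, -0.006, -0.382]
    - [0, -0.006, -0.382]
    - [0, -0.006, -0.382]
  spin: [0, 0, 0, 0, 0, 0, 0, 0, 0, 0]

```text
t: 23.0
ee_pos: [0.4785, -0.2115, 0.1393]
tcp_rot: [0.001, 0.117, 0.993, 0.001]
wrist_force: [1.4, 7.0, 6.2]
finger_gap: 0.0104
finger_force: 59.6
```

Call:
carry_out:
  grip: [-1, -1, -1, -1, -1, -1, -1, -1, -1, -1]
  xyz:
    - [0.008, 0.034, 0.002]
    - [0.02, 0.085, 0.002]
    - [0.036, 0.152, 0.002]
    - [0.052, 0.22, 0.002]
    - [0.068, 0.287, 0.002]
    - [0.084, 0.355, 0.002]
    - [0.094, 0.4, 0.002]
    - [0.1, 0.424, 0.002]
    - [0.102, 0.434, 0.002]
    - [0.102, 0.434, 0.002]
  spin: [0, 0, 0, 0, 0, 0, 0, 0, 0, 0]

```text
t: 24.0
ee_pos: [0.509, -0.0819, 0.1393]
tcp_rot: [0.001, 0.117, 0.993, 0.0]
wrist_force: [5.1, -0.3, 4.0]
finger_gap: 0.0103
finger_force: 59.5
```

Call:
carry_out:
  grip: [-1, -1, -1]
  xyz:
    - [0.002, 0.01, 0]
    - [0.002, 0.01, 0]
    - [0.002, 0.01, 0]
  spin: [0, 0, 0]

```text
t: 24.3
ee_pos: [0.5096, -0.0795, 0.1393]
tcp_rot: [0.001, 0.117, 0.993, 0.0]
wrist_force: [4.8, -0.4, 5.2]
finger_gap: 0.0102
finger_force: 59.6
```

Travel so far is 135.7 mm, so I'm continuing to the stop.

Call:
carry_out:
  grip: [-1, -1, -1]
  xyz:
    - [0.002, 0.01, 0]
    - [0.002, 0.01, 0]
    - [0.002, 0.01, 0]
  spin: [0, 0, 0]

```text
t: 24.6
ee_pos: [0.5102, -0.0767, 0.1393]
tcp_rot: [0.001, 0.118, 0.993, 0.0]
wrist_force: [5.7, -0.3, 4.8]
finger_gap: 0.0102
finger_force: 59.6
```

Call:
carry_out:
  grip: [-1, -1, -1]
  xyz:
    - [0.002, 0.01, 0]
    - [0.002, 0.01, 0]
    - [0.002, 0.01, 0]
  spin: [0, 0, 0]

```text
t: 24.9
ee_pos: [0.5106, -0.075, 0.1393]
tcp_rot: [0.001, 0.118, 0.993, -0.001]
wrist_force: [3.3, -7.3, 5.8]
finger_gap: 0.0104
finger_force: 59.8
```

Call:
carry_out:
  grip: [1, 1, 1, 1, 1, 1, 1, 1, 1, 1]
  xyz:
    - [0, -0.001, 0]
    - [0, -0.001, 0]
    - [0, -0.001, 0]
    - [0, -0.001, 0]
    - [0, -0.001, 0.12]
    - [0, -0.001, 0.26]
    - [0, -0.001, 0.38]
    - [-0.15, -0.05, 0.4]
    - [-0.3, -0.1, 0.4]
    - [-0.4, -0.15, 0.4]
  spin: [0, 0, 0, 0, 0, 0, 0, 0, 0, 0]

```text
t: 25.9
ee_pos: [0.3884, -0.1182, 0.2592]
tcp_rot: [0.0, 0.117, 0.993, -0.0]
wrist_force: [-0.4, -0.5, 0.9]
finger_gap: 0.0853
finger_force: 0.0
```

Call:
carry_out:
  grip: [1, 1, 1, 1]
  xyz:
    - [-0.1, -0.15, 0]
    - [-0.15, -0.3, 0]
    - [-0.15, -0.45, 0]
    - [-0.15, -0.45, 0]
  spin: [0, 0, 0, 0]

```text
t: 26.3
ee_pos: [0.3443, -0.257, 0.2582]
tcp_rot: [-0.0, 0.12, 0.993, -0.0]
wrist_force: [-0.1, 1.0, -0.1]
finger_gap: 0.0855
finger_force: 0.0
```

Run:
```python
from h import *
st()
C={'top':np.array([.597,-.075]),'scene':np.array([.601,-.0715])}
for c in ('top','scene'):
    im,d=snap(c,c+'9.png'); P=cloud(c,d); print(c,'tab',band(P,.147,.158,[.51,-.075],.04),'vial',band(P,.08,.095,[.505,.227],.03),'jar',band(P,.06,.072,[.523,.309],.03))
    b=(im[...,2]>90)&(im[...,0]<70); print('shutter',band(P[b],.125,.137,[.513,-.055],.09))
```

```text
26.3 [ 0.3443 -0.257   0.2582] yaw 166.26 q [-37. -11.  -2.  99.  -0. -23.] F [-0.1  1.  -0.1] M [ 0.05 -0.01  0.07] gap 0.0855 f 0.0
top tab (193, (array([ 0.5099, -0.0741,  0.1526]), (array([509.4, -74.7]), array([13.1, 43.4]), 74.3))) vial (195, (array([0.5037, 0.2273, 0.0889]), (array([504.1, 227.6]), array([27.4, 27.2]), 29.4))) jar (328, (array([0.5216, 0.3093, 0.0658]), (array([521.7, 309.6]), array([36.6, 37. ]), 73.3)))
shutter (4066, (array([ 0.5147, -0.0521,  0.1311]), (array([514.5, -56. ]), array([145. ,  92.4]), 76.7)))
scene tab (141, (array([ 0.5127, -0.0728,  0.1524]), (array([511.4, -73.6]), array([13.2, 44.5]), 77.5))) vial (200, (array([0.5069, 0.2294, 0.0885]), (array([505.5, 228.6]), array([29. , 27.9]), 9.1))) jar (353, (array([0.5243, 0.3106, 0.0657]), (array([522.7, 309.8]), array([37.5, 36.4]), 33.3)))
shutter (2355, (array([ 0.5218, -0.0437,  0.1311]), (array([516.8, -51.2]), array([152.1,  91.3]), 76.5)))
```

View pics/top9.png

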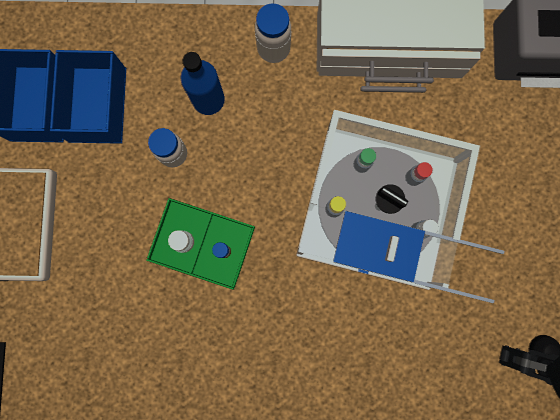

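The shutter is shut at (380,247): the tab moved about 139.5 mm from open and the stop was felt. The vial stands in the tray at (221,250), the jar is at (180,241), and the other four vials are in their sleeves.

```bash
python3 -c "
from rig import bot
print(bot.sign_off())"
```

```text
the job is handed in; nothing more can be done
None
```

The job is done and handed in at about 26 s: the blue-capped vial stands upright in the tray's empty compartment, the shutter is closed against its stop, and the other vials and the jar are where they were.

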